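Check the plate gap of a flat iron with a feeler gauge

ROBOT

A 7-joint arm with a two-finger parallel gripper is mounted at the origin on the work surface. World frame = base frame: x ahead of the robot, y to its left, z up, the work surface at z = 0. Lengths are in m, angles in rad, forces in N, time in s.
With the tool pointing down it reaches from about 0.425 to 0.975 m from the base axis. Payload 16.7 kg.
Tool frame: the origin (TCP) lies midway between the tips of the shut fingers; the grasp point (between the pads) lies 19 mm behind it; z points along the fingers, y is the line along which they close (so a half turn about z gives the same grasp; the last joint's range is limited). The gripper opens to 85 mm and grips with 20 to 120 N. Pads are 22 mm wide; open, the fingers measure 114 mm over their backs; the gripper's body (76 mm by 85 mm) begins 54 mm behind the grasp point. The pads swing forward as they close: fully open they stand 13 mm farther back than shut.
Start: joints at [-1.357, 0.426, 0.074, 1.606, -0.034, 1.111, -0.067], TCP at [0.24, 0.631, 0.231] pointing down, gripper open.
Joint ranges: [-2.85, 2.85], [-0.5, 2.14], [-1.23, 1.37], [0.21, 2.46], [-1.02, 4.16], [0.16, 2.05], [-2.73, 2.73]. Speed limits (rad/s): [1.89, 1.89, 2.39, 2.39, 3.01, 3.01, 3.01].

INTERFACE

Orientations are given as a rotation vector (axis times angle).
In Python, from plant import r gives the robot as it stands. The module is installed in compiled form; this text tells all that it offers.
- The arm moves only by the tool play_rows, never from a script. Its argument "targets" is a list of rows, each an object with "offset": the shift along the world's x, y, z in mm, a list of three; "spin": the turn about the world's z in degrees. In form: [{"offset": [x, y, z], "spin": spin}, ...]. A call has 1 to 12 rows; each row is the pose to reach, as a shift and turn from the pose commanded when the call began; what a row does not reach only later rows make up. A row lasts 1/12 s, in which the tool goes at most 41.7 mm and 7.16 degrees, less where a joint would pass 70% of its speed; a pose out of reach is approached as far as the arm can. A call with a gripper value outside its range is refused whole. "jaw" is the finger opening in mm, from 0 to 85.4, set as the call begins (left out, the last holds). The fingers move at their own pace and stop on an object; "force" is the grip in N (left out, the last holds). Time passes only in rows, so rows that repeat a pose let the fingers close. It gives the time, the measured TCP pose, the force, the opening and the grip force at its end, in the units of the state.
- r.get_obs(): the state, without advancing time (a new reading comes with each control period).
- r.grab_frame(name): name is "scene" or "top" or "wrist"; returns a dict with "frame" (400x640x3 uint8, blue, green, red), "range_z" (400x640 float32, m along the optical axis (not along the pixel's ray), 0 where there is no reading), "mtx" (3x3 intrinsics, pixels), "view" (4x4, takes a point from world to camera coordinates). Camera axes: x right, y up, looking along -z (the intrinsics and any distortion apply to the point x, -y, -z); pixel columns grow to the right and rows downward; lengths in m; the calibration is good to about 2 mm. A picture is of the moment at which its call begins.
- r.hand_in(): hands the job in; it is judged then, once.
The state is a dict: "clock": time; "q": joint angles; "joint_vel": joint speeds; "joint_efforts": joint torques, N m; "eef_pos": TCP position; "ee_rot": TCP orientation; "force": force on the tool from outside, world axes, zero at the start; "ft_torque": the same for the moment, N m; "width": finger opening in m; "grasp_force": force on a finger pad.
Only numpy, scipy, OpenCV 4.12 (cv2) and the standard library are available. Lean on these libraries where they do the work, as an engineer would, in place of code of your own. Each camera call takes 0.05 s, during which the arm holds its last target. There are 200 camera calls.

TASK

Pick up the orange-handled gauge by its handle and slide its blade, level and lengthwise, into the open nose end of the flat iron along the lower plate, until it drags snugly between both hot plates, without forcing the plates apart. Finish still gripping the gauge and holding it steady at that depth. Leave the blue gauge and the other salon things where they are.

Things in the scene. Friction and masses are not known exactly. Their poses are not given: they have to be found in the camera images.
- orange_gauge: Feeler gauge to use, 70 to 120 g, lying on the table: an orange plastic handle 60 mm long (x), 20 mm wide (y), 30 mm high (z), and a plain steel blade 18 mm wide and 4 mm thick that sticks out of the handle's +x end, at mid height (blade centre 15 mm above the handle's underside), ending square 145 mm from the origin. Origin: centre of the handle's underside; x points along the blade to its tip, z up. Grip the handle across y from above.
- orange_gauge_tip (a point): Tip of the orange gauge's blade: middle of its end edge, 145 mm along x and 15 mm above the gauge's origin, axes as the gauge.
- blue_gauge: A second gauge of the same form and size with a blue handle and an 8 mm blade: not to be used, leave it alone.
- iron: Black compact flat iron with copper-coloured plates lying in an aluminium service stand fixed to the table. Origin: on the table surface under the nose end of the plates; x points from the open nose into the gap, towards the hinge; z up. The stand reaches from 25 to 225 mm along x, 100 mm wide; nothing stands in front of the nose (x below -12 mm). The top of the upper arm is less than 105 mm above the table.
- mouth (a point): Middle of the front edge of the lower plate's upper face, 50 mm above the table; axes as the iron: x into the gap, z up. The gap over it is a wedge closing towards +x: 9 to 15 mm high here (differs each time), and narrowing by 0.12 to 0.155 mm per mm, so that the 4 mm blade, lying on the lower plate, first meets the upper plate with its tip 42 to 69 mm in, and 7 mm deeper for each mm that either plate is pushed back.
- lower_plate: Lower plate, level, 78 mm long, 28 mm wide, with a small down-turned lead-in lip 12 mm long in front; origin in the middle of its upper front edge. It floats on a spring: 1.5 N moves it, then 9 N per mm, 3 mm of travel downwards. Enter with the blade a little above it, lower the blade until it just presses on it (about 2 to 3 N), then slide on in.
- upper_plate: Upper plate of the same size, sloping down towards the hinge; origin in the middle of its lower front edge. It floats on a spring: 2.1 N moves it, then 5 N per mm, 5 mm of travel upwards, then it is hard. Snug means that the blade lifts it by a little, at most about 0.8 mm (a push-in resistance of about 4 to 6 N on the blade); pressed on with over 6.5 N it counts as forced; the arm behind it is locked.
- tint_bowl: Black plastic tint bowl, 120 mm across, 50 mm high; bystander. Origin under its centre.
- green_bottle: Green bottle, 60 mm across, 190 mm high; bystander. Origin under its centre.
- white_bottle: White bottle, 68 mm across, 200 mm high; bystander. Origin under its centre.
- jar: Amber jar, 70 mm across, 60 mm high; bystander. Origin under its centre.
- comb: Black tail comb about 175 mm long lying flat; bystander. Origin on its underside.
- tint_brush: Tint brush 190 mm long with a blue handle, lying flat; bystander. Origin on its underside.

How it is judged:
On the way, in this order (a step that is already met when the one before it is completed fails the run):
1. the orange gauge is gripped and lifted off the table (height (world z) of orange_gauge above 0.025 m and contact force between the fingers and orange_gauge above 3 N and contact force between orange_gauge and table below 0.1 N), for 0.2 s.
2. the blade's tip enters at the open nose end, between the plates, in line with them (x of orange_gauge_tip in the frame of mouth between 0.001 and 0.033 m and y of orange_gauge_tip in the frame of mouth between -0.009 and 0.009 m and z of orange_gauge_tip in the frame of mouth between -0.004 and 0.013 m and angle between the x axis of orange_gauge and the x axis of iron, either way round below 0.2 rad), for 0.05 s.
At the end, for the whole second after the job is handed in: Gripped (over 5 N) and still (under 10 mm/s), off the table, the orange gauge has its tip 35 to 80 mm past the mouth, within 8 mm of the middle, 0.12 rad of the iron's length and 0.15 rad of level; the blade presses the upper plate with 1.5 to 6.5 N and the lower with over 1 N (x of orange_gauge_tip in the frame of mouth between 0.035 and 0.08 m and y of orange_gauge_tip in the frame of mouth between -0.008 and 0.008 m and angle between the x axis of orange_gauge and the x axis of iron, either way round below 0.12 rad and angle between orange_gauge's own z axis and vertical below 0.15 rad and contact force between orange_gauge and upper_plate between 1.5 and 6.5 N and contact force between orange_gauge and lower_plate above 1 N and contact force between the fingers and orange_gauge above 5 N and linear speed of orange_gauge below 0.01 m/s and contact force between orange_gauge and table below 0.1 N and height (world z) of orange_gauge above 0.028 m); the arm keeps its last pose, push and grip.
It fails at once if the upper plate is forced: the blade presses on it with over 15 N (contact force between orange_gauge and upper_plate above 15 N).
It fails at once if the blue gauge or another salon thing is moved by more than 25 mm (distance of any of blue_gauge, tint_bowl, green_bottle, white_bottle, jar, comb, tint_brush from where it was at the start of the episode above 0.025 m).
It also fails if it takes over 45 s, if anything falls off the work surface, if the arm or the gripper's body presses on something with over 40 N, if the wrist force passes 120 N, or if a joint passes its speed limit or range.

## Working session

There is one attempt and no reset: what is moved stays moved. The work goes in short steps, Python scripts to look and compute and a tool call to move; the robot and the scene stay as the last step left them, time stands still between calls to the robot, and variables do not carry over. Pictures are saved under pics/ and viewed, at most 10 in all, crops included, and the job is handed in when it is done.

Besides the shell and the picture viewer there is one more tool, called after "Request:" as name([rows], argument=value, ...), one row to a line, values as JSON. play_rows: Moves the arm, as the interface text tells. Its arguments: {"type":"object","properties":{"targets":{"type":"array"},"jaw":{"type":"number"},"force":{"type":"number"}},"required":["targets"]}

```bash
mkdir -p pics; cat > h.py <<'E'
import numpy as np, cv2
from plant import r
def grab(n):
    f=r.grab_frame(n); return f
def pts(f):
    K=np.array(f['mtx']);V=np.array(f['view']);Z=f['range_z']
    v,u=np.mgrid[:400,:640]
    X=(u-K[0,2])/K[0,0]*Z; Y=(v-K[1,2])/K[1,1]*Z
    P=np.stack([X,-Y,-Z,np.ones_like(Z)],-1)
    return (P@np.linalg.inv(V).T)[...,:3]
def ray(f,u,v,z):
    K=np.array(f['mtx']);T=np.linalg.inv(np.array(f['view']))
    d=T[:3,:3]@np.array([(u-K[0,2])/K[0,0],-(v-K[1,2])/K[1,1],-1]);o=T[:3,3]
    return o+d*(z-o[2])/d[2]
E
python3 - <<'E'
from h import *
o=r.get_obs();print(o)
for n in ['top','scene']:
    f=grab(n);cv2.imwrite(f'pics/{n}0.png',f['frame']);np.savez(f'{n}0.npz',**f)
    P=pts(f);h=cv2.cvtColor(f['frame'],cv2.COLOR_BGR2HSV)
    m=(h[...,0]>4)&(h[...,0]<20)&(h[...,1]>170)&(h[...,2]>120)
    k,l,s,c=cv2.connectedComponentsWithStats(m.astype(np.uint8))
    for i in range(1,k):
        if s[i,4]>30: q=P[l==i];print(n,s[i],c[i],np.median(q,0),q.max(0))
E
```

```text
{'clock': 0.0, 'q': array([-1.35649835,  0.42671387,  0.07388454,  1.60663472, -0.03409965,
        1.11077586, -0.06712966]), 'joint_vel': array([ 0.00065539, -0.00047145, -0.00250518, -0.00169243, -0.00043448,
        0.00061075, -0.00154191]), 'joint_efforts': array([ 4.48548190e-04, -9.49839306e+01,  3.76169890e+00, -4.63520229e+01,
        1.94039766e-02,  1.04661298e-02, -1.26696040e-06]), 'eef_pos': array([0.2400837 , 0.63041824, 0.23061147]), 'ee_rot': array([-5.68427076e-01, -3.08961386e+00,  1.98762389e-03]), 'force': array([ 0.14161004, -0.68323438,  0.00339787]), 'ft_torque': array([-0.00650676, -0.06286065,  0.03518616]), 'grasp_force': 0.0, 'width': 0.08575507317598266}
top [370 249  16   5  66] [377.59090909 251.18181818] [ 0.40575111 -0.23144058  0.02944549] [ 0.41278419 -0.20325698  0.03860531]
```

View pics/top0.png

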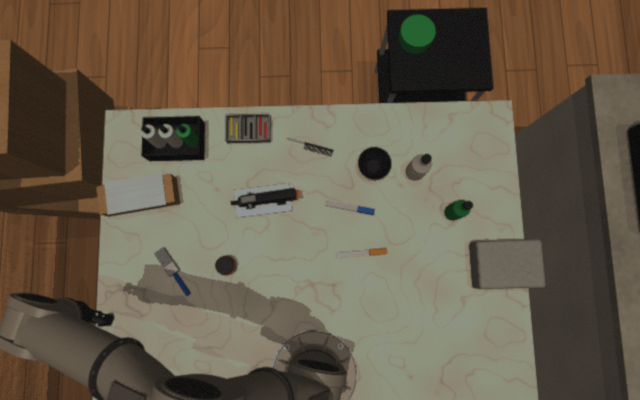

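View pics/scene0.png

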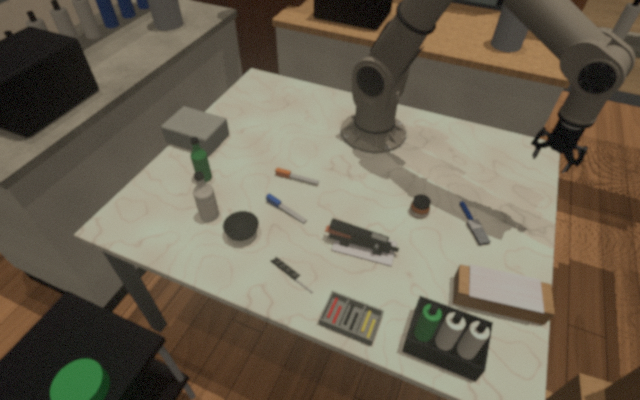

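The top view shows the orange handle at about (378,251) with its blade pointing left to (338,254). The iron's copper nose is at about (300,193), and its body runs left to (235,203). Next I'll measure both roughly.

```bash
python3 - <<'E'
from h import *
f=dict(np.load('top0.npz'));P=pts(f);img=f['frame']
print('handle',ray(f,377.6,251.2,.03),'tip',ray(f,337.5,253.8,.015))
print('nose',ray(f,300,193.5,.06))
K=np.array(f['mtx']);print(K[0,0],np.linalg.inv(f['view'])[:3,3])
z=P[...,2];roi=np.zeros(z.shape,bool);roi[175:225,225:310]=1
m=roi&(z>.06)&(z<.12)
q=P[m];print(len(q),q.min(0),q.max(0))
rr=cv2.minAreaRect(q[:,:2].astype(np.float32)*1000);print(rr)
h=cv2.cvtColor(img,cv2.COLOR_BGR2HSV)
c=cv2.resize(img[165:275,215:405],None,fx=4,fy=4,interpolation=cv2.INTER_CUBIC);cv2.imwrite('pics/c1.png',c)
E
```

```text
handle [ 0.4053216  -0.22982394  0.03      ] tip [ 0.40031528 -0.09210549  0.015     ]
nose [0.60819795 0.03264614 0.06      ]
466.99793275008824 [ 0.33203828 -0.02697484  1.64566119]
587 [0.56864944 0.04287021 0.06003205] [0.6280968  0.23938878 0.09581039]
((604.6402587890625, 141.88453674316406), (51.694576263427734, 195.8997802734375), 9.323570251464844)
```

View pics/c1.png

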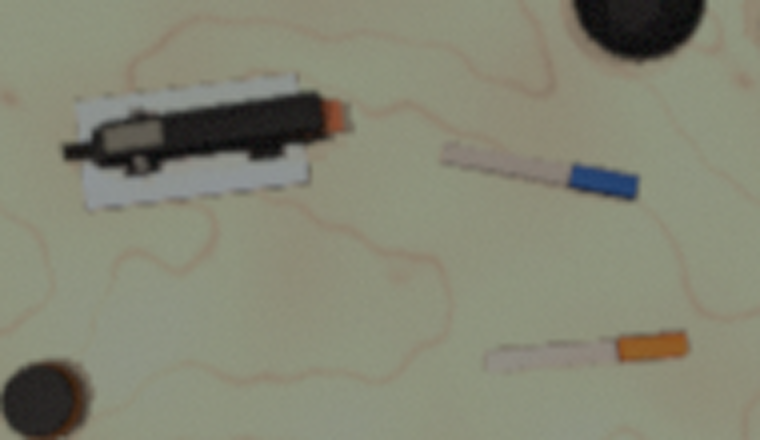

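The crop shows the iron in the stand, with the stand tilted about 6.5° and the copper nose tip at crop (345,115). The orange gauge lies at crop (487,360) to (688,344), and the blue blade's tip is at crop (443,153). I'll move above the gauge, bowing outward to stay in reach.

Request:
play_rows([
  {"offset":[26,-32,0],"spin":-3},
  {"offset":[52,-64,0],"spin":-6},
  {"offset":[78,-96,0],"spin":-9},
  {"offset":[104,-128,0],"spin":-12},
  {"offset":[130,-160,0],"spin":-15},
  {"offset":[156,-192,0],"spin":-18},
  {"offset":[182,-224,0],"spin":-21},
  {"offset":[208,-256,0],"spin":-24},
  {"offset":[234,-288,0],"spin":-27},
  {"offset":[260,-320,0],"spin":-30},
  {"offset":[285,-350,0],"spin":-33},
  {"offset":[310,-380,0],"spin":-36},
], jaw=85, force=60)

```text
clock: 1.1
eef_pos: [0.551, 0.2489, 0.2313]
ee_rot: [-1.499, -2.761, 0.0]
force: [0.2, 1.3, -0.3]
width: 0.0852
grasp_force: 0.0
```

Request:
play_rows([
  {"offset":[-10,-40,0],"spin":-3},
  {"offset":[-20,-80,0],"spin":-6},
  {"offset":[-30,-120,0],"spin":-9},
  {"offset":[-40,-160,0],"spin":-12},
  {"offset":[-50,-200,0],"spin":-15},
  {"offset":[-60,-240,0],"spin":-18},
  {"offset":[-75,-275,0],"spin":-21},
  {"offset":[-90,-310,0],"spin":-24},
  {"offset":[-105,-345,0],"spin":-27},
  {"offset":[-120,-380,0],"spin":-29},
  {"offset":[-135,-415,0],"spin":-30},
  {"offset":[-140,-450,0],"spin":-31},
])

```text
clock: 2.1
eef_pos: [0.4078, -0.2007, 0.2313]
ee_rot: [-2.181, -2.26, -0.002]
force: [1.8, 1.0, 0.5]
width: 0.0848
grasp_force: 0.0
```

```bash
python3 - <<'E'
from h import *
o=r.get_obs();print(o['clock'],o['eef_pos'],o['ee_rot'],o['q'],o['width'])
f=grab('wrist');cv2.imwrite('pics/w1.png',f['frame']);np.savez('w1.npz',**f)
print(np.linalg.inv(f['view']))
P=pts(f);h=cv2.cvtColor(f['frame'],cv2.COLOR_BGR2HSV)
m=((h[...,0]>4)&(h[...,0]<20)&(h[...,1]>140)&(h[...,2]>80)).astype(np.uint8)
k,l,s,c=cv2.connectedComponentsWithStats(m)
for i in range(1,k):
    if s[i,4]>60: q=P[l==i];print(s[i],c[i],np.median(q,0),cv2.minAreaRect((q[q[:,2]>.025][:,:2]*1000).astype(np.float32)))
E
```

```text
2.1 [ 0.40781128 -0.20069293  0.23126735] [-2.18051601e+00 -2.26023704e+00 -1.76963774e-03] [-0.40043759  0.04665822  0.7547431   2.11164313 -0.03976997  0.99677316
  0.41128136] 0.08479030530773585
[[ 9.99394896e-01 -3.33536056e-02 -9.86805923e-03  4.06140884e-01]
 [ 3.47813970e-02  9.55765694e-01  2.92065390e-01 -1.26040946e-01]
 [-3.09881350e-04 -2.92231885e-01  9.56347442e-01  3.75277551e-01]
 [ 0.00000000e+00  0.00000000e+00  0.00000000e+00  1.00000000e+00]]
[ 299  163   20   56 1021] [308.93339863 190.85112635] [ 0.40470608 -0.22811065  0.03114672] ((402.38641357421875, -192.9940643310547), (19.887062072753906, 133.21658325195312), 3.431713819503784)
```

View pics/w1.png

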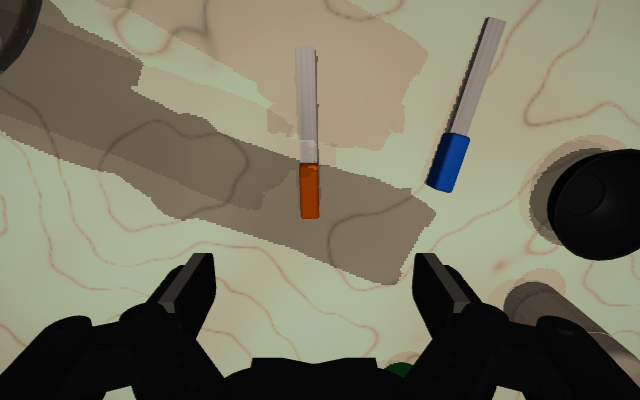

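The wrist view shows the orange handle spanning (300–319, 163–219) and the blade tip's middle at about (306,47). The blue gauge is to the right, clear of the fingers.

```bash
python3 - <<'E'
from h import *
f=dict(np.load('w1.npz'))
a,b,t=ray(f,309,164,.03),ray(f,310.3,218.5,.03),ray(f,305.8,47,.017)
c=(a+b)/2;d=t-c;print(a,b,t,c,np.hypot(*d[:2]),np.degrees(np.arctan2(d[1],d[0])))
from scipy.spatial.transform import Rotation as R
y=R.from_rotvec(r.get_obs()['ee_rot']).as_matrix()[:,1];print(np.degrees(np.arctan2(y[1],y[0])))
E
```

```text
[ 0.40383755 -0.19979481  0.03      ] [ 0.4071067  -0.25999958  0.03      ] [ 0.3970619  -0.08673164  0.017     ] [ 0.40547213 -0.2298972   0.03      ] 0.14341237089434616 93.3619649384643
1.7435264140083417
```

Request:
play_rows([
  {"offset":[-1,-10,-20],"spin":0.6},
  {"offset":[-2,-20,-50],"spin":1.2},
  {"offset":[-2,-29,-85],"spin":1.6},
  {"offset":[-2,-29,-120],"spin":1.6},
  {"offset":[-2,-29,-150],"spin":1.6},
  {"offset":[-2,-29,-165],"spin":1.6},
  {"offset":[-2,-29,-170],"spin":1.6},
  {"offset":[-2,-29,-170],"spin":1.6},
  {"offset":[-2,-29,-170],"spin":1.6},
])

```text
clock: 2.9
eef_pos: [0.4085, -0.2285, 0.0619]
ee_rot: [2.148, 2.292, 0.0]
force: [0.2, -0.5, 0.2]
width: 0.0848
grasp_force: 0.0
```

Request:
play_rows([
  {"offset":[-3,-2,-15],"spin":0},
  {"offset":[-3,-2,-30],"spin":0},
  {"offset":[-3,-2,-45],"spin":0},
  {"offset":[-3,-2,-53],"spin":0},
  {"offset":[-3,-2,-56],"spin":0},
  {"offset":[-3,-2,-56],"spin":0},
])

```text
clock: 3.4
eef_pos: [0.4055, -0.2303, 0.0058]
ee_rot: [2.147, 2.293, 0.001]
force: [0.1, 0.6, 0.8]
width: 0.0849
grasp_force: 0.0
```

Request:
play_rows([
  {"offset":[0,0,0],"spin":0},
  {"offset":[0,0,0],"spin":0},
  {"offset":[0,0,0],"spin":0},
  {"offset":[0,0,0],"spin":0},
  {"offset":[0,0,0],"spin":0},
  {"offset":[0,0,0],"spin":0},
  {"offset":[0,0,0],"spin":0},
  {"offset":[0,0,0],"spin":0},
  {"offset":[0,0,0],"spin":0},
  {"offset":[0,0,0],"spin":0},
], jaw=10, force=80)

```text
clock: 4.23
eef_pos: [0.4053, -0.2302, 0.0058]
ee_rot: [2.148, 2.293, 0.001]
force: [-3.5, 2.3, 15.3]
width: 0.0183
grasp_force: 78.3
```

Request:
play_rows([
  {"offset":[0,0,15],"spin":0},
  {"offset":[0,0,40],"spin":0},
  {"offset":[0,0,75],"spin":0},
  {"offset":[0,0,110],"spin":0},
  {"offset":[15,15,140],"spin":1},
  {"offset":[35,40,165],"spin":2},
  {"offset":[60,65,190],"spin":3},
  {"offset":[85,90,215],"spin":4},
  {"offset":[110,120,235],"spin":4},
  {"offset":[130,150,245],"spin":4},
  {"offset":[145,170,245],"spin":4},
  {"offset":[145,170,245],"spin":4},
])

```text
clock: 5.23
eef_pos: [0.5532, -0.0544, 0.2507]
ee_rot: [2.057, 2.373, 0.002]
force: [-0.1, 0.1, -2.2]
width: 0.0184
grasp_force: 78.5
```

Request:
play_rows([
  {"offset":[0,0,0],"spin":0},
  {"offset":[0,0,0],"spin":0},
  {"offset":[0,0,0],"spin":0},
])

```text
clock: 5.48
eef_pos: [0.5495, -0.0613, 0.2501]
ee_rot: [-2.068, -2.365, 0.001]
force: [-0.0, -1.1, -0.7]
width: 0.0187
grasp_force: 78.5
```

```bash
python3 - <<'E'
from h import *
o=r.get_obs();print(o['clock'],o['eef_pos'],o['ee_rot'],o['force'],o['ft_torque'])
f=grab('wrist');cv2.imwrite('pics/w2.png',f['frame']);np.savez('w2.npz',**f)
print(np.linalg.inv(f['view'])[:3,3],f['mtx'])
E
```

```text
5.4833 [ 0.54947061 -0.06133962  0.25014832] [-2.06787067e+00 -2.36458100e+00  6.95352372e-04] [-0.03418155 -1.05359662 -0.69982131] [0.03040374 0.04765618 0.00941606]
[0.54059169 0.0129027  0.39402209] [[340.14564356   0.         313.60350862]
 [  0.         340.14564356 193.48297936]
 [  0.           0.           1.        ]]
```

View pics/w2.png

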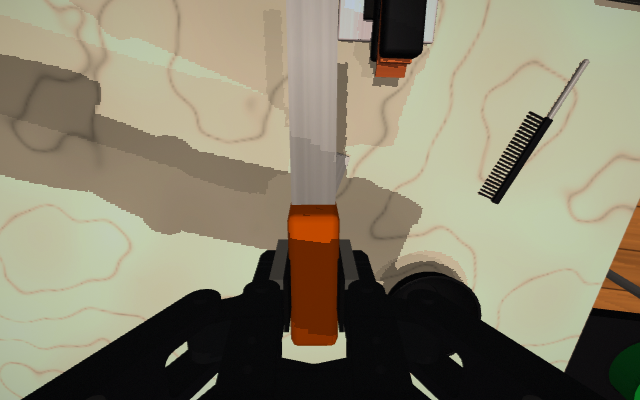

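The wrist view shows the gauge held straight in the fingers, with the blade along column ~314. The copper nose is at (376–406, 58–80), cut off at the top of the frame. I'll shift forward to see more of the iron.

Request:
play_rows([
  {"offset":[-5,25,0],"spin":0},
  {"offset":[-10,55,0],"spin":0},
  {"offset":[-15,85,0],"spin":0},
  {"offset":[-20,100,0],"spin":0},
  {"offset":[-20,110,0],"spin":0},
  {"offset":[-20,110,0],"spin":0},
  {"offset":[-20,110,0],"spin":0},
  {"offset":[-20,110,0],"spin":0},
])

```text
clock: 6.2
eef_pos: [0.5304, 0.0481, 0.2504]
ee_rot: [2.068, 2.364, -0.0]
force: [-0.4, -0.0, -0.9]
width: 0.0186
grasp_force: 78.5
```

```bash
python3 - <<'E'
from h import *
o=r.get_obs();print(o['clock'],o['eef_pos'],o['ee_rot'])
f=grab('wrist');cv2.imwrite('pics/w3.png',f['frame']);np.savez('w3.npz',**f)
P=pts(f);Z=P[...,2];u=np.arange(640)[None]
m=(Z>.07)&(Z<.105)&(u>345)&(np.arange(400)[:,None]<330)
k,l,s,c=cv2.connectedComponentsWithStats(m.astype(np.uint8))
for i in range(1,k):
    if s[i,4]>200:q=P[l==i];print(s[i],cv2.minAreaRect((q[:,:2]*1000).astype(np.float32)),q.min(0),q.max(0))
E
```

```text
6.2 [0.53042411 0.04813246 0.25038335] [ 2.06827699e+00  2.36426175e+00 -1.66019613e-04]
[ 377    0   53  183 7125] ((601.5095825195312, 127.53872680664062), (34.32709884643555, 155.74046325683594), 5.695994853973389) [0.57794579 0.04931501 0.07001026] [0.62556951 0.2064626  0.09278532]
```

View pics/w3.png

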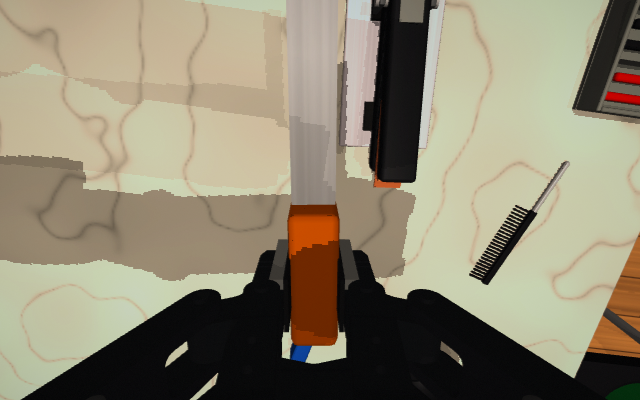

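The view now shows the upper arm at columns 372–417, down to its front end at row ~183, with copper just below it at (373–400, 183–188). The stand's right edge runs from (443,0) to (427,149).

```bash
python3 - <<'E'
from h import *
f=dict(np.load('w3.npz'));P=pts(f);u=np.arange(640)[None]+np.zeros((400,1))
m=(P[...,2]>.078)&(P[...,2]<.105)&(u>345);q=P[m&(P[...,1]<.2)]
ys=np.arange(.055,.15,.005);L=[];H=[]
for y in ys:
    s=q[abs(q[:,1]-y)<.0025];L.append(s[:,0].min());H.append(s[:,0].max())
print(np.round(L,4),np.round(H,4))
c=(np.array(L)+H)/2
for e in(L,H,c):print(np.degrees(np.polyfit(ys,e,1)[0]),np.polyval(np.polyfit(ys,e,1),.035))
a,b=ray(f,443,3,.012),ray(f,427,147,.012);d=a-b;print('stand edge ang',np.degrees(np.arctan2(d[1],d[0])),b)
for n in('w2','w3'):
    f=dict(np.load(n+'.npz'));P=pts(f);h=cv2.cvtColor(f['frame'],cv2.COLOR_BGR2HSV)
    m=((h[...,0]<18)&(h[...,1]>140)&(h[...,2]>60)&(u>355)&(u<440)).astype(np.uint8)
    k,l,s,cc=cv2.connectedComponentsWithStats(m)
    for i in range(1,k):
        if s[i,4]>25:
            q=P[l==i];zz=q[:,2];print(n,s[i])
            for lo,hi in((.03,.045),(.045,.053),(.053,.058),(.058,.075)):
                w=q[(zz>lo)&(zz<=hi)]
                if len(w)>8:print(lo,len(w),w.min(0),w.max(0),np.median(w,0))
img=cv2.imread('pics/w2.png')[30:110,340:440];cv2.imwrite('pics/c2.png',cv2.resize(img,None,fx=7,fy=7,interpolation=cv2.INTER_CUBIC))
E
```

```text
[0.5915 0.5908 0.5904 0.59   0.5896 0.5891 0.5885 0.5882 0.5874 0.587
 0.5866 0.5862 0.5857 0.5853 0.5852 0.5847 0.5836 0.5843 0.5836] [0.6256 0.6245 0.6249 0.6237 0.6241 0.6226 0.6227 0.6216 0.6218 0.621
 0.6201 0.6204 0.6196 0.6195 0.6181 0.6182 0.6169 0.6171 0.6159]
-5.07159842647647 0.5930010796927314
-5.8423838078296955 0.6275850470914213
-5.456991117153091 0.6102930633920766
stand edge ang 96.84903056918823 [0.65638674 0.0771116  0.012     ]
w2 [375  40  37  38 618]
0.045 443 [0.59408349 0.03259083 0.04516147] [0.62469179 0.06360383 0.05293321] [0.60905479 0.04023423 0.04932126]
0.058 166 [0.59561356 0.04399276 0.06045294] [0.62392833 0.0498483  0.06876219] [0.60893149 0.04680565 0.06679595]
w3 [374 149  27  39 225]
0.045 208 [0.59281049 0.03272459 0.0450706 ] [0.62459729 0.07303564 0.05269515] [0.60600386 0.03827118 0.04864325]
```

View pics/c2.png

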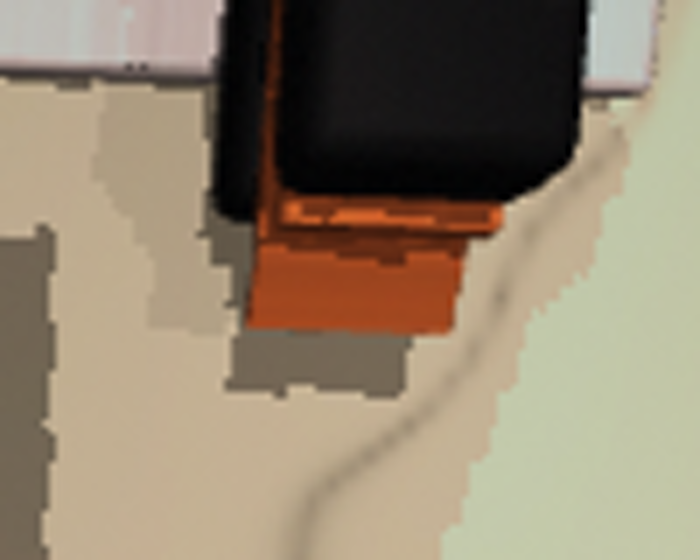

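The crop shows the lower lip's front edge from (248,328) to (455,332), i.e. frame pixels (375.4,76.9) to (405,77.4). The upper plate's edge is just behind it. Next I'll compute the mouth and the held gauge's pose.

```bash
python3 - <<'E'
from h import *
from scipy.spatial.transform import Rotation as R
f=dict(np.load('w2.npz'))
a,b=ray(f,375.4,76.9,.047),ray(f,405,77.4,.047);c=(a+b)/2
ang=np.radians(96);d=np.array([np.cos(ang),np.sin(ang)])
print('lip',a,b,np.degrees(np.arctan2(*(b-a)[[1,0]])),'mouth',c[:2]+.012*d)
f=dict(np.load('w3.npz'));P=pts(f)
o=r.get_obs();t=o['eef_pos'];y=R.from_rotvec(o['ee_rot']).as_matrix()[:,1]
print(t,'tool y',np.degrees(np.arctan2(y[1],y[0])))
for v in(5,40,80,120,160,195):
    row=P[v,280:350];k=(row[:,2]>.2);print(v,np.round(np.median(row[k],0)-t,4),np.round((row[k][:,0].min()+row[k][:,0].max())/2-t[0],4))
hd=P[225:300,295:333].reshape(-1,3);print('handle top',np.median(hd,0)-t)
E
```

```text
lip [0.59786733 0.03180274 0.047     ] [0.62628139 0.03512768 0.047     ] 6.674254314799929 mouth [0.61082001 0.04539947]
[0.53042197 0.04814059 0.2503765 ] tool y 7.628084849614776
5 [-0.0134  0.1016  0.0122] -0.0134
40 [-0.0118  0.0906  0.0123] -0.0118
80 [-0.01    0.0773  0.0125] -0.01
120 [-0.0085  0.0631  0.0127] -0.0079
160 [-0.0059  0.0478  0.0126] -0.0059
195 [-0.0042  0.0335  0.0124] -0.0038
handle top [-0.00058483  0.01067095  0.02551498]
```

Request:
play_rows([
  {"offset":[12,-25,0],"spin":-0.3},
  {"offset":[30,-55,0],"spin":-0.6},
  {"offset":[50,-90,0],"spin":-0.9},
  {"offset":[70,-125,0],"spin":-1.2},
  {"offset":[88,-155,-5],"spin":-1.2},
  {"offset":[99,-172,-25],"spin":-1.2},
  {"offset":[99,-172,-60],"spin":-1.2},
  {"offset":[99,-172,-95],"spin":-1.2},
  {"offset":[99,-172,-130],"spin":-1.2},
  {"offset":[99,-172,-160],"spin":-1.2},
  {"offset":[99,-172,-180],"spin":-1.2},
  {"offset":[99,-172,-185],"spin":-1.2},
])

```text
clock: 7.25
eef_pos: [0.627, -0.1233, 0.0617]
ee_rot: [-2.09, -2.341, 0.006]
force: [0.3, 0.3, -1.2]
width: 0.0188
grasp_force: 78.5
```

Request:
play_rows([
  {"offset":[0,0,-10],"spin":0},
  {"offset":[0,0,-19],"spin":0},
  {"offset":[0,0,-20],"spin":0},
  {"offset":[0,0,-20],"spin":0},
  {"offset":[0,0,-20],"spin":0},
])

```text
clock: 7.67
eef_pos: [0.6297, -0.1224, 0.0462]
ee_rot: [2.09, 2.344, 0.001]
force: [0.3, 1.0, -0.1]
width: 0.0188
grasp_force: 78.5
```

```bash
python3 - <<'E'
from h import *
o=r.get_obs();print(o['clock'],o['eef_pos'],o['ee_rot'],o['force'])
f=grab('wrist');cv2.imwrite('pics/w4.png',f['frame']);np.savez('w4.npz',**f)
g=grab('scene');np.savez('s4.npz',**g)
cv2.imwrite('pics/c4.png',np.vstack([cv2.resize(g['frame'][170:290,240:420],(700,466),interpolation=cv2.INTER_CUBIC)]))
P=pts(f);t=o['eef_pos']
for v in(5,80,160):
    row=P[v,280:350];k=abs(row[:,2]-t[2]-.0123)<.006;print(v,np.round(np.median(row[k],0),4))
E
```

```text
7.6667 [ 0.62973609 -0.1223943   0.0462374 ] [2.09024886e+00 2.34406229e+00 1.21306722e-03] [ 0.28775984  0.99440375 -0.11337474]
5 [ 0.6181 -0.0205  0.0586]
80 [ 0.6212 -0.0449  0.0584]
160 [ 0.6247 -0.0745  0.0586]
```

View pics/w4.png

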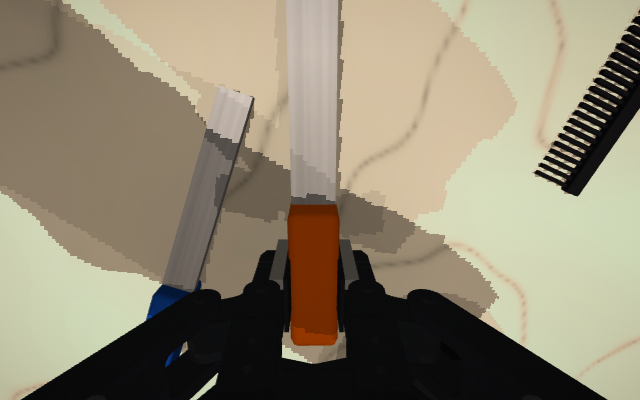

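View pics/c4.png

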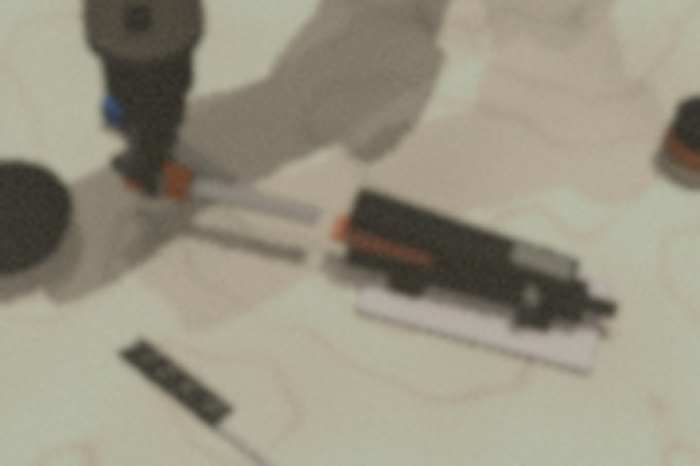

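The wrist view shows the held blade level, with the blue gauge to the left and below at (165–250, 90–290). The scene crop shows the blade in line with the nose and just short of it. I'll lower it 2 mm and enter slowly.

Request:
play_rows([
  {"offset":[0,0,-1],"spin":0},
  {"offset":[0,0,-2],"spin":0},
  {"offset":[-0.4,4,-2],"spin":0},
  {"offset":[-0.9,8,-2],"spin":0},
  {"offset":[-1.3,12,-2],"spin":0},
  {"offset":[-1.8,16,-2],"spin":0},
  {"offset":[-2.2,20,-2],"spin":0},
  {"offset":[-2.7,24,-2],"spin":0},
  {"offset":[-3.1,28,-2],"spin":0},
  {"offset":[-3.6,32,-2],"spin":0},
  {"offset":[-4,36,-2],"spin":0},
  {"offset":[-4.5,40,-2],"spin":0},
])

```text
clock: 8.77
eef_pos: [0.6246, -0.0818, 0.0433]
ee_rot: [-2.091, -2.345, 0.0]
force: [-0.0, 0.2, -0.5]
width: 0.0183
grasp_force: 78.5
```

Request:
play_rows([
  {"offset":[0,0,0],"spin":0},
  {"offset":[0,0,0],"spin":0},
  {"offset":[0,0,0],"spin":0},
])

```text
clock: 9.02
eef_pos: [0.6247, -0.0824, 0.0433]
ee_rot: [2.091, 2.344, -0.0]
force: [-0.1, 0.3, -0.9]
width: 0.0187
grasp_force: 78.5
```

Request:
play_rows([
  {"offset":[0,0,-0.3],"spin":0},
  {"offset":[0,0,-0.6],"spin":0},
  {"offset":[0,0,-0.6],"spin":0},
  {"offset":[0,0,-0.6],"spin":0},
])

```text
clock: 9.35
eef_pos: [0.6247, -0.0825, 0.0427]
ee_rot: [2.091, 2.344, -0.0]
force: [-0.6, -0.6, 0.2]
width: 0.0183
grasp_force: 78.6
```

Request:
play_rows([
  {"offset":[0,0,-0.3],"spin":0},
  {"offset":[0,0,-0.6],"spin":0},
  {"offset":[0,0,-0.6],"spin":0},
  {"offset":[0,0,-0.6],"spin":0},
])

```text
clock: 9.68
eef_pos: [0.6248, -0.0823, 0.0422]
ee_rot: [2.091, 2.345, 0.0]
force: [-0.2, -1.6, 1.9]
width: 0.0186
grasp_force: 78.7
```

Request:
play_rows([
  {"offset":[0,0,-0.3],"spin":0},
  {"offset":[0,0,-0.5],"spin":0},
  {"offset":[0,0,-0.5],"spin":0},
  {"offset":[0,0,-0.5],"spin":0},
])

```text
clock: 10.02
eef_pos: [0.6248, -0.0823, 0.0417]
ee_rot: [2.091, 2.345, 0.0]
force: [-0.4, -2.5, 3.5]
width: 0.0185
grasp_force: 78.9
```

Request:
play_rows([
  {"offset":[0,0,0.2],"spin":0},
  {"offset":[-0.2,2,0.2],"spin":0},
  {"offset":[-0.4,4,0.2],"spin":0},
  {"offset":[-0.7,6,0.2],"spin":0},
  {"offset":[-0.9,8,0.2],"spin":0},
  {"offset":[-1.1,10,0.2],"spin":0},
  {"offset":[-1.3,12,0.2],"spin":0},
  {"offset":[-1.6,14,0.2],"spin":0},
  {"offset":[-1.8,16,0.2],"spin":0},
  {"offset":[-2,18,0.2],"spin":0},
  {"offset":[-2.2,20,0.2],"spin":0},
  {"offset":[-2.2,20,0.2],"spin":0},
])

```text
clock: 11.02
eef_pos: [0.6225, -0.0616, 0.0418]
ee_rot: [-2.09, -2.345, -0.0]
force: [-0.2, 0.4, 2.1]
width: 0.019
grasp_force: 78.9
```

```bash
python3 - <<'E'
from h import *
o=r.get_obs();print(o['clock'],o['eef_pos'],o['force'],o['ft_torque'])
E
```

```text
11.0167 [ 0.62247506 -0.06157972  0.0417808 ] [-0.24073122  0.35742336  2.13196498] [ 0.62306758  0.01348127 -0.00476928]
```

Request:
play_rows([
  {"offset":[-0.1,1,0],"spin":0},
  {"offset":[-0.2,2,0],"spin":0},
  {"offset":[-0.3,3,0],"spin":0},
  {"offset":[-0.4,4,0],"spin":0},
  {"offset":[-0.4,4,0],"spin":0},
])

```text
clock: 11.43
eef_pos: [0.6221, -0.058, 0.0418]
ee_rot: [-2.091, -2.345, 0.0]
force: [0.6, -1.3, 3.0]
width: 0.0186
grasp_force: 79.0
```

Request:
play_rows([
  {"offset":[-0.1,1,0],"spin":0},
  {"offset":[-0.2,2,0],"spin":0},
  {"offset":[-0.3,3,0],"spin":0},
  {"offset":[-0.4,4,0],"spin":0},
  {"offset":[-0.4,4,0],"spin":0},
])

```text
clock: 11.85
eef_pos: [0.6217, -0.054, 0.0418]
ee_rot: [-2.091, -2.345, -0.0]
force: [0.7, -1.6, 3.9]
width: 0.0186
grasp_force: 79.0
```

```bash
cat > s.py <<'E'
from h import *
o=r.get_obs();print(o['clock'],o['eef_pos'].round(4),o['force'].round(2),o['ft_torque'].round(3))
E
python3 s.py
```

```text
11.85 [ 0.6217 -0.054   0.0418] [ 0.68 -1.58  3.92] [ 0.178 -0.006  0.085]
```

Request:
play_rows([
  {"offset":[-0.1,1,0],"spin":0},
  {"offset":[-0.2,2,0],"spin":0},
  {"offset":[-0.3,3,0],"spin":0},
  {"offset":[-0.4,4,0],"spin":0},
  {"offset":[-0.4,4,0],"spin":0},
])

```text
clock: 12.27
eef_pos: [0.6213, -0.05, 0.0418]
ee_rot: [-2.091, -2.345, -0.0]
force: [0.1, -1.6, 3.0]
width: 0.0188
grasp_force: 79.0
```

```bash
python3 s.py
```

```text
12.2667 [ 0.6213 -0.05    0.0418] [ 0.08 -1.6   3.  ] [ 0.199  0.039 -0.043]
```

Request:
play_rows([
  {"offset":[-0.1,1,0],"spin":0},
  {"offset":[-0.2,2,0],"spin":0},
  {"offset":[-0.3,3,0],"spin":0},
  {"offset":[-0.3,3,0],"spin":0},
  {"offset":[-0.3,3,0],"spin":0},
])

```text
clock: 12.68
eef_pos: [0.621, -0.0472, 0.0418]
ee_rot: [2.091, 2.345, -0.0]
force: [0.9, -3.0, 3.6]
width: 0.0185
grasp_force: 79.0
```

```bash
python3 s.py
```

```text
12.6833 [ 0.621  -0.0472  0.0418] [ 0.9  -3.04  3.6 ] [-0.311 -0.025  0.011]
```

Request:
play_rows([
  {"offset":[0,0,0],"spin":0},
  {"offset":[0,0,0],"spin":0},
  {"offset":[0,0,0],"spin":0},
])

```text
clock: 12.93
eef_pos: [0.621, -0.0472, 0.0418]
ee_rot: [-2.091, -2.345, -0.0]
force: [0.7, -2.0, 4.2]
width: 0.0188
grasp_force: 79.0
```

```bash
python3 s.py
```

```text
12.9333 [ 0.621  -0.0472  0.0418] [ 0.73 -1.97  4.21] [-0.338 -0.11  -0.038]
```

Request:
play_rows([
  {"offset":[-0.1,1,0],"spin":0},
  {"offset":[-0.2,2,0],"spin":0},
  {"offset":[-0.2,2,0],"spin":0},
  {"offset":[-0.2,2,0],"spin":0},
])

```text
clock: 13.27
eef_pos: [0.6208, -0.0452, 0.0418]
ee_rot: [2.091, 2.345, -0.0]
force: [0.7, -5.4, 3.0]
width: 0.0187
grasp_force: 79.0
```

```bash
python3 s.py
```

```text
13.2667 [ 0.6208 -0.0452  0.0418] [ 0.69 -5.38  3.02] [-0.666 -0.102  0.044]
```

Request:
play_rows([
  {"offset":[0,0,0],"spin":0},
  {"offset":[0,0,0],"spin":0},
])

```text
clock: 13.43
eef_pos: [0.6208, -0.0453, 0.0418]
ee_rot: [-2.091, -2.345, 0.0]
force: [0.6, -5.4, 4.2]
width: 0.019
grasp_force: 79.0
```

```bash
python3 s.py
```

```text
13.4333 [ 0.6208 -0.0453  0.0418] [ 0.58 -5.44  4.19] [-0.65  -0.029 -0.026]
```

Request:
play_rows([
  {"offset":[0,0,0],"spin":0},
  {"offset":[0,0,0],"spin":0},
])

```text
clock: 13.6
eef_pos: [0.6208, -0.0452, 0.0418]
ee_rot: [-2.091, -2.345, 0.0]
force: [0.9, -4.6, 4.3]
width: 0.0186
grasp_force: 79.0
```

```bash
python3 s.py
```

```text
13.6 [ 0.6208 -0.0452  0.0418] [ 0.95 -4.56  4.32] [-0.662 -0.078 -0.024]
```

Request:
play_rows([
  {"offset":[0,0,0],"spin":0},
  {"offset":[0,0,0],"spin":0},
])

```text
clock: 13.77
eef_pos: [0.6208, -0.0452, 0.0418]
ee_rot: [2.091, 2.345, -0.0]
force: [1.0, -5.0, 3.3]
width: 0.0186
grasp_force: 79.0
```

```bash
python3 s.py
```

```text
13.7667 [ 0.6208 -0.0452  0.0418] [ 1.   -5.01  3.29] [-0.682 -0.113  0.012]
```

The push-in resistance is steady at about 5 N, with the tip about 53 mm in and about 4 N net on the lower plate. That's snug, so I'm handing in.

```bash
python3 -c "
from plant import r
print(r.hand_in())"
```

```text
the job is handed in; nothing more can be done
None
```

I handed the job in with the orange gauge still gripped and its blade about 53 mm past the mouth, dragging at a steady push-in resistance of about 5 N. I estimate it presses the upper plate with 3 to 5 N and was not told the verdict.

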